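# Let two spray cans down from the gravity-feed rack

## Robot

A 6-joint arm with a two-finger parallel gripper is mounted at the origin on a cart in front of the work surface, level with it; the furniture and walls round the work are solid. World frame = base frame: x ahead of the robot, y to its left, z up, the work surface at z = 0. Lengths are in m, angles in rad, forces in N, time in s.
With the tool pointing down it reaches from about 0.35 to 0.725 m from the base axis. Payload 4.3 kg.
Tool frame: the origin (TCP) lies between the finger pads; the fingertips stand 22 mm ahead of it and the grasp point (between the pads) lies 3 mm ahead of it; z points along the fingers, y is the line along which they close (so a half turn about z gives the same grasp; the last joint's range is limited). The gripper opens to 85 mm and grips with 20 to 120 N. Pads are 22 mm wide; open, the fingers measure 114 mm over their backs; the gripper's body (76 mm by 85 mm) begins 54 mm behind the grasp point. The pads swing forward as they close: fully open they stand 13 mm farther back than shut.
Start: joints at [1.118, 0.377, 0.081, 1.274, 0, 1.46], TCP at [0.193, 0.542, 0.253] pointing down, gripper open.
Joint ranges: [-2.72, 2.72], [-0.84, 1.66], [-1.02, 1.22], [-1.77, 2.12], [-1.37, 1.28], [-3.14, 3.14]. Speed limits (rad/s): [2.57, 2.57, 3.14, 3.14, 3.14, 3.14].

## Interface

Orientations are given as a 3x3 rotation matrix whose columns are the frame's x, y, z axes.
In Python, from workcell import robot, eyes, close_job gives the robot as it stands. The module is installed in compiled form; this text tells all that it offers.
- The arm moves only by the shell command python3 -m jog 'ROWS'. ROWS is a JSON object whose one key "deltas" holds a list of rows, each an object with "twist": the turn, a rotation vector about the world's x, y, z in degrees, a list of three; "translation": the shift along the world's x, y, z in mm, a list of three; "fingers": the opening, from 0 (shut) to 1 (fully open). In form: {"deltas": [{"twist": [rx, ry, rz], "translation": [dx, dy, dz], "fingers": fingers}, ...]}. A call has 1 to 5 rows; each row is the pose to reach, as a shift and turn from the pose commanded when the call began; what a row does not reach only later rows make up. A row lasts 1/10 s, in which the tool goes at most 50 mm and 8.59 degrees, less where a joint would pass 70% of its speed; a pose out of reach is approached as far as the arm can. A call with a gripper value outside its range is refused whole. The fingers move at their own pace and stop on an object; the grip force is fixed at half the most. Time passes only in rows, so rows that repeat a pose let the fingers close. It gives the time, the measured TCP pose, the force, the opening and the grip force at its end, in the units of the state.
- robot.state(): the state, without advancing time (a new reading comes with each control period).
- eyes.grab_frame(name): name is "side" or "top" or "wrist"; returns the picture (480x640x3 uint8, red, green, blue); there is no depth.
- eyes.camera_params(name): a dict with "K" (3x3 intrinsics, pixels), "world_to_cam" (4x4, takes a point from world to camera coordinates). Camera axes: x right, y up, looking along -z (the intrinsics and any distortion apply to the point x, -y, -z); pixel columns grow to the right and rows downward; lengths in m; the calibration is good to about 2 mm. A picture is of the moment at which its call begins: read the wrist's pose just before it. camera_params takes no time and is no camera call; for the wrist camera it gives the pose at the moment of the call.
- close_job(): hands the job in; it is judged then, once.
The state is a dict: "t": time; "qpos": joint angles; "joint_velocities": joint speeds; "tau": joint torques, N m; "tool_pos": TCP position; "ee_rot": TCP orientation; "ft_force": force on the tool from outside, world axes, zero at the start; "moment": the same for the moment, N m; "gripper_width": opening from 0.0 (shut) to 1.0 (fully open); "finger_force": force on a finger pad.
Only numpy, scipy, OpenCV 4.12 (cv2) and the standard library are available. Lean on these libraries where they do the work, as an engineer would, in place of code of your own. Each camera call takes 0.05 s, during which the arm holds its last target. There are 200 camera calls.

## Task

Let two spray cans down from the can rack into its front tray, one at a time: push the rack's side paddle all the way down with the fingertips so that the gate bar at the other end of the rocker lifts and the front can rolls out, let the paddle up so that the next can rolls against the closed gate, then press it once more. Leave both cans lying in the tray, the third can waiting behind the closed gate and the paddle up. Use the paddle only: do not touch or lift the cans or move the other things on the bench.

Things in the scene. Friction and masses are not known exactly. Their poses are not given: they have to be found in the camera images.
- can_rack: Grey sheet-metal gravity-feed rack, fixed, 325 x 213 mm on a bent-bar stand; its lane slopes down 0.21 rad towards the robot (its -x). Origin on the bench under the lane's centre line, x up the lane (yaw within 0.3 rad), y left, z up. Tray: the lower lane, from the notched lip (x = -0.17) to the gate (x = -0.04), for two cans. Highest fixed parts: axle ears, z = 0.14 at x = -0.02, y = +-0.103.
- rocker (a joint): Angle of the rocker on its axle (x = -0.019, z = 0.117 in the rack's frame). 0 = gate closed; 0.75 = paddle down on its stop. Sprung back to 0: 4 N at the paddle to start, 6.5 N fully down. The gate clears the front can at about 0.66; before that a second bar has dropped in front of the next can, which creeps 20 mm and is held. Let go, the next can rolls to the gate in about 1 s.
- paddle (a point): Centre of the top face of the rocker's black ribbed rubber paddle (40 mm along x, 46 mm along y), the part to press; moves with the rocker. Right (-y) of the lane, 136 mm from its centre line, 68 mm uphill of the axle. At rest 152 mm above the bench, face sloping up 0.375 rad away from the robot; on its stop 50 mm lower and 7 mm farther in the rack's +x, sloping 0.375 rad the other way.
- gate (a point): Middle of the gate bar, a steel bar of 8 mm diameter in white nylon (a free-turning roller), across the lane on the downhill side of the rocker; at rest 42 mm above the lane floor, with the paddle fully down 67 mm.
- tray (a point): Point on the tray's floor in the middle of its lower part, under the line where two cans lying in the tray touch.
- can_1: Front spray can, diameter 59 mm, length 197 mm, 0.2 to 0.32 kg, lying across the lane against the gate. Origin at the centre of its bottom end (right end, y = -0.0985 in the rack's frame), z along it to its cap (left). Its origin in the rack's frame: x = -0.006, z = 0.079 waiting at the gate; x = -0.14, z = 0.05 at the bottom of the tray.
- can_2: Second spray can, like can_1, lying behind it (uphill) and touching it. Lying in the tray behind can_1 its origin is at x = -0.082 in the rack's frame.
- can_3: Third spray can, like can_1, lying behind can_2. It must stay in the rack and end at the gate.
- tall_can: Spray can with a white cap standing upright at the left of the rack, 67 mm in diameter and 225 mm high, origin at its foot. Bystander.
- pen: White marker lying at the right of the rack's front part, 137 x 13 x 15 mm. Bystander.
- opener: Screwdriver with a yellow handle lying at the right of the rack, 201 x 29 x 28 mm. Bystander.
- measure: Yellow tape measure standing at the back left, 35 x 72 x 64 mm. Bystander.

How it is judged:
On the way, in this order (a step that is already met when the one before it is completed fails the run):
1. the first can has rolled past the gate into the tray while the second is still behind the gate (x of can_1 in the frame of can_rack below -0.075 m and x of can_2 in the frame of can_rack above -0.03 m), for 0.05 s.
2. the paddle has been let up and the second can has rolled against the closed gate (value of joint rocker below 0.08 rad and x of can_2 in the frame of can_rack between -0.022 and 0.012 m), for 0.2 s.
3. the second can has rolled into the tray while the third is still behind the gate (x of can_2 in the frame of can_rack below -0.068 m and x of can_3 in the frame of can_rack above -0.03 m), for 0.2 s.
At the end, for the whole second after the job is handed in: The first two cans lie at rest in the tray (first can within 20 mm of the bottom, second behind it, past the gate), the third can rests against the closed gate (within 17 mm of the place where the first one waited), and the rocker is back at rest (below 0.06 rad) (x of can_1 in the frame of can_rack below -0.12 m and z of can_1 in the frame of can_rack below 0.062 m and x of can_2 in the frame of can_rack below -0.068 m and z of can_2 in the frame of can_rack below 0.076 m and x of can_3 in the frame of can_rack between -0.022 and 0.012 m and value of joint rocker below 0.06 rad and linear speed of each of can_1, can_2, can_3 below 0.02 m/s); the robot touches nothing.
It fails at once if the robot touches a can in the rack (contact force between any of can_1, can_2, can_3 and the fingers above 0.5 N or contact force between any of can_1, can_2, can_3 and the arm above 0.5 N).
It fails at once if a can is lifted or leaves the rack (z of any of can_1, can_2, can_3 in the frame of can_rack above 0.125 m or z of any of can_1, can_2, can_3 in the frame of can_rack below 0.04 m or x of any of can_1, can_2, can_3 in the frame of can_rack below -0.155 m).
It fails at once if the third can gets past the gate (x of can_3 in the frame of can_rack below -0.045 m).
It fails at once if something standing on the bench beside the rack is shifted (distance of any of tall_can, pen, opener, measure from where it was at the start of the episode above 0.02 m).
It also fails if it takes over 42 s, if anything falls off the work surface, if the arm or the gripper's body presses on something with over 40 N, if the wrist force passes 120 N, or if a joint passes its speed limit or range.

## Working session

There is one attempt and no reset: what is moved stays moved. The work goes in short steps, Python scripts to look and compute and a shell command to move; the robot and the scene stay as the last step left them, time stands still between calls to the robot, and variables do not carry over. Pictures are saved under pics/ and viewed, at most 10 in all, crops included, and the job is handed in when it is done.

```bash
mkdir -p pics; python3 - <<'E'
from workcell import robot, eyes
import cv2
for n in ("side","top"):
    im=eyes.grab_frame(n); cv2.imwrite(f"pics/{n}0.png",im[:,:,::-1])
    p=eyes.camera_params(n); print(n,p["K"],p["world_to_cam"], [k for k in p])
s=robot.state();print(s["t"],s["tool_pos"],s["ee_rot"])
E
```

```text
side [[474.39524745   0.         314.25676584]
 [  0.         474.39524745 246.1017988 ]
 [  0.           0.           1.        ]] [[-0.9729773   0.23064173 -0.01093442  0.56796261]
 [-0.1634883  -0.65469862  0.73799816  0.05002465]
 [ 0.16305443  0.71984311  0.67471413 -1.13550732]
 [ 0.          0.          0.          1.        ]] ['K', 'world_to_cam']
top [[507.73788041   0.         314.24323294]
 [  0.         507.73788041 231.58428615]
 [  0.           0.           1.        ]] [[-0.008142   -0.99954342  0.02909755  0.05695899]
 [ 0.99791476 -0.00625861  0.06424139 -0.58879319]
 [-0.06402995  0.02955993  0.99751009 -1.01881036]
 [ 0.          0.          0.          1.        ]] ['K', 'world_to_cam']
0.1 [0.19300811 0.54106383 0.25246048] [[-9.41795907e-01  3.36184116e-01 -8.42829754e-04]
 [ 3.36185079e-01  9.41794559e-01 -1.61282316e-03]
 [ 2.51566948e-04 -1.80229704e-03 -9.99998344e-01]]
```

View pics/top0.png

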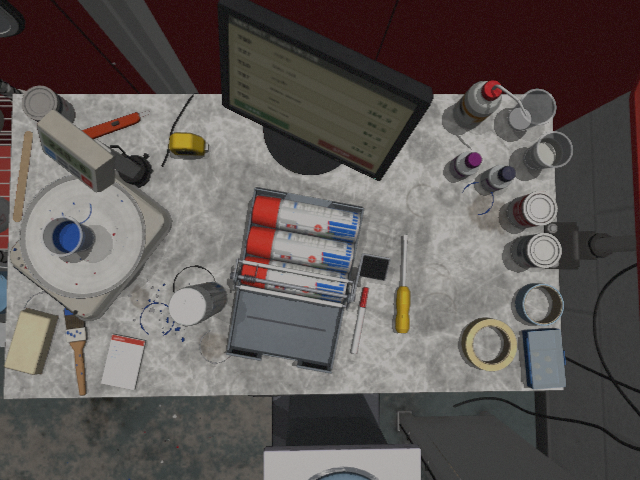

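View pics/side0.png

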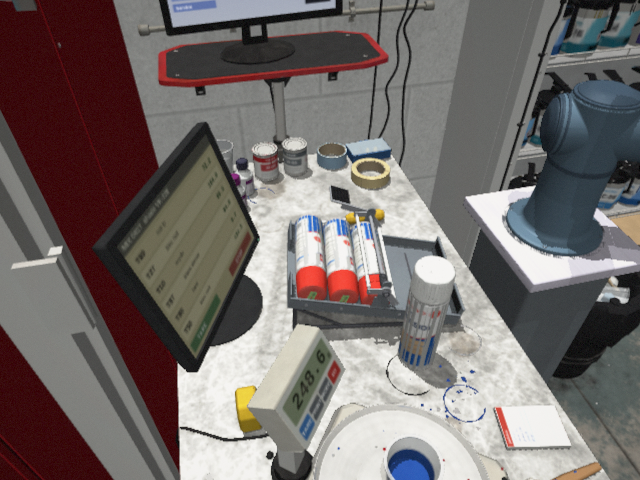

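The top view shows the black paddle at about (374,268), to the right of the lane, and the rack yawed slightly clockwise. The side view shows the paddle at about (340,194). The three cans are behind the gate, and the monitor stands behind the rack.

```bash
cat > h.py <<'E'
import numpy as np
from workcell import eyes
def ray(n,uv):
    p=eyes.camera_params(n);K=p["K"];T=np.array(p["world_to_cam"]);R=T[:3,:3]
    d=np.array([(uv[0]-K[0][2])/K[0][0],-(uv[1]-K[1][2])/K[1][1],-1.]);return -R.T@T[:3,3],R.T@d
def plane(n,uv,z):
    o,d=ray(n,uv);return o+d*(z-o[2])/d[2]
def tri(a,b):
    A=np.zeros((3,3));B=np.zeros(3)
    for n,uv in(a,b):
        o,d=ray(n,uv);d/=np.linalg.norm(d);P=np.eye(3)-np.outer(d,d);A+=P;B+=P@o
    return np.linalg.solve(A,B)
E
python3 - <<'E'
from h import *;import cv2
c={}
for n,(x0,y0,x1,y1) in {"top":(355,250,395,285),"side":(325,180,356,210)}.items():
    im=cv2.imread(f"pics/{n}0.png")
    m=(im.max(2)<55).astype(np.uint8);k=np.zeros_like(m);k[y0:y1,x0:x1]=m[y0:y1,x0:x1]
    k=cv2.morphologyEx(k,cv2.MORPH_CLOSE,np.ones((5,5)))
    N,l,st,ce=cv2.connectedComponentsWithStats(k);i=1+st[1:,4].argmax()
    r=cv2.minAreaRect(cv2.findContours((l==i).astype(np.uint8),0,2)[0][0]);print(n,st[i],ce[i],r);c[n]=ce[i]
    if n=="top":print([plane(n,p,.152).round(4) for p in cv2.boxPoints(r)])
print("tri",tri(("top",c["top"]),("side",c["side"])),"plane",plane("top",c["top"],.152))
# yellow handle, pen heights; rack edges
for nm,a,b in(("left edge",(258,189),(231,352)),("right edge",(362,207),(335,368))):
    print(nm,plane("top",a,.13),plane("top",b,.06))
print("opener",plane("top",(404,235),.02),plane("top",(402,330),.02),"pen",plane("top",(366,288),.01))
im=cv2.imread("pics/top0.png")[170:390,200:430];cv2.imwrite("pics/c.png",cv2.resize(im,None,fx=2.6,fy=2.6,interpolation=2))
E
```

```text
top [360 256  28  24 515] [373.6407767 267.4038835] ((373.7115478515625, 267.4422912597656), (25.102863311767578, 20.592191696166992), 11.309932708740234)
[array([ 0.5028, -0.0227,  0.152 ]), array([ 0.5385, -0.0304,  0.152 ]), array([ 0.5295, -0.0742,  0.152 ]), array([ 0.4937, -0.0664,  0.152 ])]
side [331 186  18  17 197] [339.64467005 194.15228426] ((339.5, 194.0), (20.372989654541016, 11.884245872497559), 14.03624439239502)
tri [ 0.51623917 -0.04869809  0.14959478] plane [ 0.51619201 -0.04832453  0.152     ]
left edge [0.66053613 0.15809443 0.13      ] [0.35571444 0.21581612 0.06      ]
right edge [ 0.62658836 -0.0318669   0.13      ] [0.32264198 0.01605697 0.06      ]
opener [ 0.58090333 -0.13108517  0.02      ] [ 0.3884094  -0.12324763  0.02      ] pen [ 0.47317445 -0.05271053  0.01      ]
```

View pics/c.png

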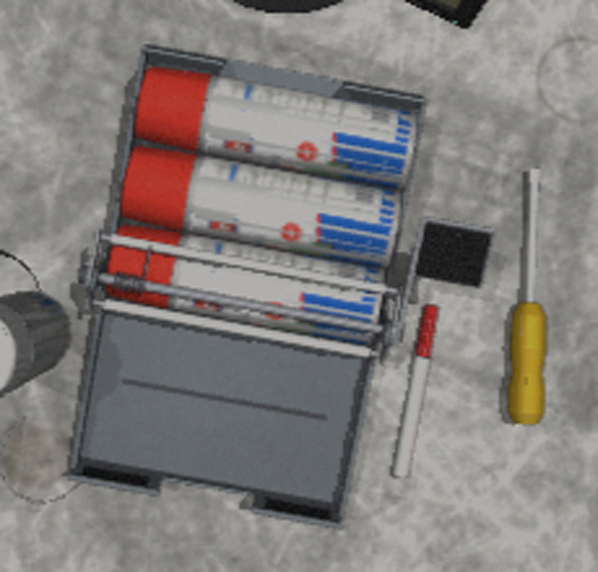

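Paddle centre is at about (0.516, -0.048, 0.151), and the rack yaw is about -0.18. I'll lift over the tall can, travel with shut fingers and align to the rack.

```bash
python3 -m jog '{"deltas":[{"twist":[0,0,0],"translation":[0,0,50],"fingers":0},{"twist":[0,0,2],"translation":[10,-30,80],"fingers":0},{"twist":[0,0,4],"translation":[34,-73,80],"fingers":0},{"twist":[0,0,6],"translation":[58,-116,80],"fingers":0},{"twist":[0,0,9.7],"translation":[82,-159,80],"fingers":0}]}'
python3 -m jog '{"deltas":[{"twist":[0,0,0],"translation":[24,-43,0],"fingers":0},{"twist":[0,0,0],"translation":[48,-86,0],"fingers":0},{"twist":[0,0,0],"translation":[72,-129,0],"fingers":0},{"twist":[0,0,0],"translation":[96,-172,0],"fingers":0},{"twist":[0,0,0],"translation":[120,-215,0],"fingers":0}]}'
python3 -m jog '{"deltas":[{"twist":[0,0,0],"translation":[24,-43,0],"fingers":0},{"twist":[0,0,0],"translation":[48,-86,0],"fingers":0},{"twist":[0,0,0],"translation":[72,-129,0],"fingers":0},{"twist":[0,0,0],"translation":[98,-172,0],"fingers":0},{"twist":[0,0,0],"translation":[124,-219,0],"fingers":0}]}'
python3 -m jog '{"deltas":[{"twist":[0,0,0],"translation":[0,0,-30],"fingers":0},{"twist":[0,0,0],"translation":[0,0,-60],"fingers":0},{"twist":[0,0,0],"translation":[0,0,-90],"fingers":0},{"twist":[0,0,0],"translation":[0,0,-110],"fingers":0},{"twist":[0,0,0],"translation":[0,0,-110],"fingers":0}]}'
python3 - <<'E'
from workcell import robot,eyes;import cv2
s=robot.state();print(s["t"],s["tool_pos"],s["ee_rot"],s["gripper_width"],s["ft_force"])
for n in("top","side","wrist"):cv2.imwrite(f"pics/{n}1.png",eyes.grab_frame(n)[:,:,::-1])
import numpy as np
a=cv2.imread("pics/top1.png")[200:400,220:440];b=cv2.imread("pics/side1.png")[120:320,260:480]
cv2.imwrite("pics/d.png",np.hstack([cv2.resize(a,(400,364)),cv2.resize(b,(400,364))]))
E
```

```text
t: 0.6
tool_pos: [0.2757, 0.3811, 0.3332]
ee_rot: [[-0.986, 0.169, 0.0], [0.169, 0.986, 0.0], [-0.0, 0.0, -1.0]]
ft_force: [1.6, 0.6, 0.0]
gripper_width: 0.142
finger_force: 0.0
t: 1.1
tool_pos: [0.3955, 0.1657, 0.3331]
ee_rot: [[-0.985, 0.172, -0.0], [0.172, 0.985, 0.0], [0.0, 0.0, -1.0]]
ft_force: [0.8, 0.3, 0.5]
gripper_width: -0.002
finger_force: 0.0
t: 1.6
tool_pos: [0.5179, -0.0499, 0.3329]
ee_rot: [[-0.985, 0.173, -0.0], [0.173, 0.985, 0.001], [0.0, 0.0, -1.0]]
ft_force: [1.9, 0.7, 0.5]
gripper_width: 0.001
finger_force: 0.0
t: 2.1
tool_pos: [0.5147, -0.0475, 0.2199]
ee_rot: [[-0.985, 0.173, -0.007], [0.173, 0.985, 0.002], [0.007, 0.0, -1.0]]
ft_force: [-1.1, -0.1, 0.5]
gripper_width: 0.004
finger_force: 0.0
2.1 [ 0.51471845 -0.0474637   0.21985265] [[-9.84929271e-01  1.72807745e-01 -7.19815551e-03]
 [ 1.72800112e-01  9.84955491e-01  1.67390718e-03]
 [ 7.37912692e-03  4.04838099e-04 -9.99972692e-01]] 0.004357349214482956 [-1.06177114 -0.13443856  0.5496142 ]
```

View pics/d.png

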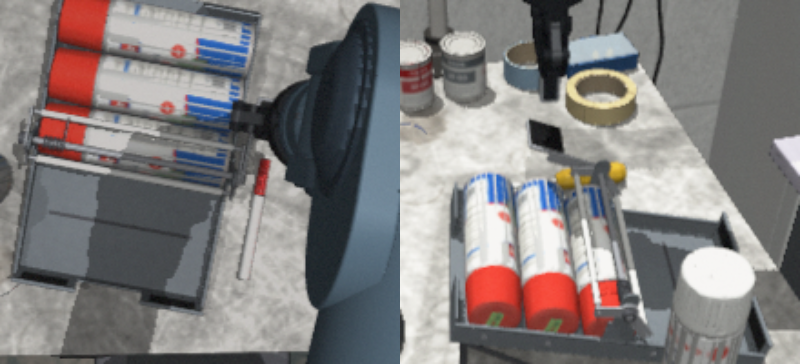

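The side crop shows the shut fingertips directly above the paddle. The top crop is partly hidden by the wrist, and nothing there is disturbed. I'll trim the offset and go down.

```bash
python3 -m jog '{"deltas":[{"twist":[0,0,0],"translation":[3,-3,-10],"fingers":0},{"twist":[0,0,0],"translation":[3,-3,-20],"fingers":0},{"twist":[0,0,0],"translation":[3,-3,-30],"fingers":0},{"twist":[0,0,0],"translation":[3,-3,-30],"fingers":0}]}'

```

```text
t: 2.65
tool_pos: [0.5191, -0.0507, 0.1914]
ee_rot: [[-0.985, 0.173, -0.003], [0.173, 0.985, 0.001], [0.003, 0.0, -1.0]]
ft_force: [-0.2, -0.2, -0.6]
gripper_width: 0.0
finger_force: 0.0
```

```bash
python3 -m jog '{"deltas":[{"twist":[0,0,0],"translation":[0,0,-15],"fingers":0},{"twist":[0,0,0],"translation":[0,0,-30],"fingers":0},{"twist":[0,0,0],"translation":[0,0,-45],"fingers":0},{"twist":[0,0,0],"translation":[1,0,-60],"fingers":0},{"twist":[0,0,0],"translation":[1,0,-62],"fingers":0}]}'
python3 -m jog '{"deltas":[{"twist":[0,0,0],"translation":[0,0,-1],"fingers":0},{"twist":[0,0,0],"translation":[0,0,-2],"fingers":0},{"twist":[0,0,0],"translation":[0,0,-2],"fingers":0}]}'
python3 - <<'E'
from workcell import robot,eyes;import cv2
import numpy as np
a=eyes.grab_frame("top")[200:400,220:440,::-1];b=eyes.grab_frame("side")[120:320,260:480,::-1]
cv2.imwrite("pics/e.png",np.hstack([cv2.resize(a,(400,364)),cv2.resize(b,(400,364))]))
s=robot.state();print(s["t"],s["tool_pos"],s["ft_force"])
E
```

```text
t: 3.15
tool_pos: [0.5229, -0.0514, 0.1316]
ee_rot: [[-0.985, 0.173, 0.003], [0.173, 0.985, -0.001], [-0.003, -0.0, -1.0]]
ft_force: [2.7, -0.1, 6.9]
gripper_width: 0.002
finger_force: 3.4
t: 3.45
tool_pos: [0.5228, -0.0514, 0.1311]
ee_rot: [[-0.985, 0.173, 0.003], [0.173, 0.985, -0.001], [-0.004, -0.0, -1.0]]
ft_force: [0.5, 0.3, 6.4]
gripper_width: -0.001
finger_force: 3.1
3.55 [ 0.52285953 -0.05139797  0.13113816] [-0.08592146 -0.56092011  6.01781246]
```

View pics/e.png

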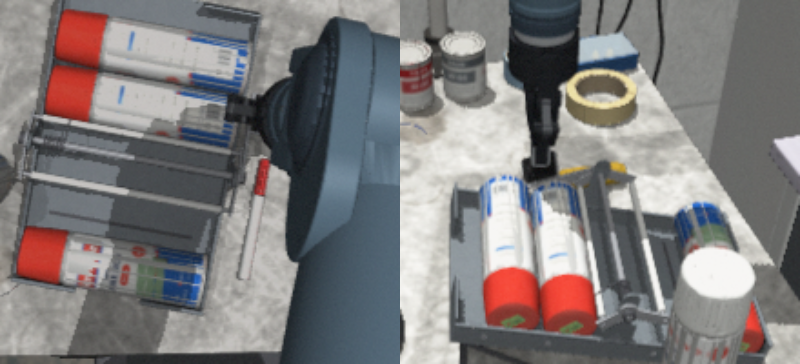

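Can 1 lies at the bottom of the tray and can 2 is held behind the second bar. I'll let the paddle up and wait for can 2 to roll to the gate.

```bash
python3 -m jog '{"deltas":[{"twist":[0,0,0],"translation":[-2,0,25],"fingers":0},{"twist":[0,0,0],"translation":[-4,0,50],"fingers":0},{"twist":[0,0,0],"translation":[-4,0,64],"fingers":0},{"twist":[0,0,0],"translation":[-4,0,64],"fingers":0},{"twist":[0,0,0],"translation":[-4,0,64],"fingers":0}]}'
for i in 1 2 3 4; do python3 -m jog '{"deltas":[{"twist":[0,0,0],"translation":[0,0,0],"fingers":0},{"twist":[0,0,0],"translation":[0,0,0],"fingers":0},{"twist":[0,0,0],"translation":[0,0,0],"fingers":0},{"twist":[0,0,0],"translation":[0,0,0],"fingers":0},{"twist":[0,0,0],"translation":[0,0,0],"fingers":0}]}' | grep -E "t:|pos|force"; done
python3 - <<'E'
from workcell import robot,eyes;import cv2
import numpy as np
a=eyes.grab_frame("top")[200:400,220:440,::-1];b=eyes.grab_frame("side")[120:320,260:480,::-1]
cv2.imwrite("pics/f.png",np.hstack([cv2.resize(a,(400,364)),cv2.resize(b,(400,364))]))
E
```

```text
t: 4.05
tool_pos: [0.5173, -0.0509, 0.1932]
ee_rot: [[-0.985, 0.173, 0.0], [0.173, 0.985, 0.0], [0.0, 0.0, -1.0]]
ft_force: [0.4, 0.0, 0.4]
gripper_width: -0.004
finger_force: 0.0
t: 4.55
tool_pos: [0.5172, -0.0509, 0.1931]
ee_rot: [[-0.985, 0.173, -0.001], [0.173, 0.985, 0.0], [0.001, 0.0, -1.0]]
ft_force: [-0.1, -0.8, -0.1]
finger_force: 0.0
t: 5.05
tool_pos: [0.5174, -0.051, 0.1933]
ee_rot: [[-0.985, 0.173, 0.0], [0.173, 0.985, 0.0], [-0.0, 0.0, -1.0]]
ft_force: [-0.4, -0.9, -0.2]
finger_force: 0.0
t: 5.55
tool_pos: [0.5174, -0.051, 0.1933]
ee_rot: [[-0.985, 0.173, 0.0], [0.173, 0.985, 0.0], [-0.0, 0.0, -1.0]]
ft_force: [0.1, 0.0, 0.7]
finger_force: 0.0
t: 6.05
tool_pos: [0.5174, -0.0509, 0.1933]
ee_rot: [[-0.985, 0.173, 0.0], [0.173, 0.985, 0.0], [-0.0, 0.0, -1.0]]
ft_force: [-0.4, -0.2, -0.4]
finger_force: 0.0
```

View pics/f.png

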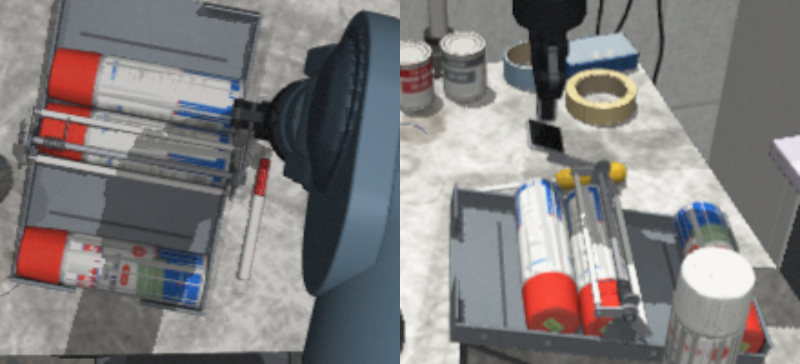

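Can 2 is at the closed gate, can 3 is behind it and the paddle is up. I'll press a second time, in the same way.

```bash
python3 -m jog '{"deltas":[{"twist":[0,0,0],"translation":[1,0,-17],"fingers":0},{"twist":[0,0,0],"translation":[2,0,-32],"fingers":0},{"twist":[0,0,0],"translation":[3,0,-47],"fingers":0},{"twist":[0,0,0],"translation":[4,0,-62],"fingers":0},{"twist":[0,0,0],"translation":[4,0,-64],"fingers":0}]}'
python3 -m jog '{"deltas":[{"twist":[0,0,0],"translation":[0,0,-1],"fingers":0},{"twist":[0,0,0],"translation":[0,0,-1],"fingers":0},{"twist":[0,0,0],"translation":[0,0,-1],"fingers":0},{"twist":[0,0,0],"translation":[0,0,-1],"fingers":0},{"twist":[0,0,0],"translation":[0,0,-1],"fingers":0}]}'
python3 - <<'E'
from workcell import robot,eyes;import cv2
import numpy as np
a=eyes.grab_frame("top")[200:400,220:440,::-1];b=eyes.grab_frame("side")[120:320,260:480,::-1]
cv2.imwrite("pics/g.png",np.hstack([cv2.resize(a,(400,364)),cv2.resize(b,(400,364))]))
E
```

```text
t: 6.65
tool_pos: [0.5227, -0.0515, 0.1294]
ee_rot: [[-0.985, 0.173, 0.003], [0.173, 0.985, -0.001], [-0.003, -0.001, -1.0]]
ft_force: [1.2, -1.9, 7.9]
gripper_width: 0.004
finger_force: 3.4
t: 7.15
tool_pos: [0.5228, -0.0515, 0.1301]
ee_rot: [[-0.985, 0.173, 0.003], [0.173, 0.985, -0.001], [-0.004, -0.001, -1.0]]
ft_force: [0.9, -0.0, 6.3]
gripper_width: 0.005
finger_force: 3.1
```

View pics/g.png

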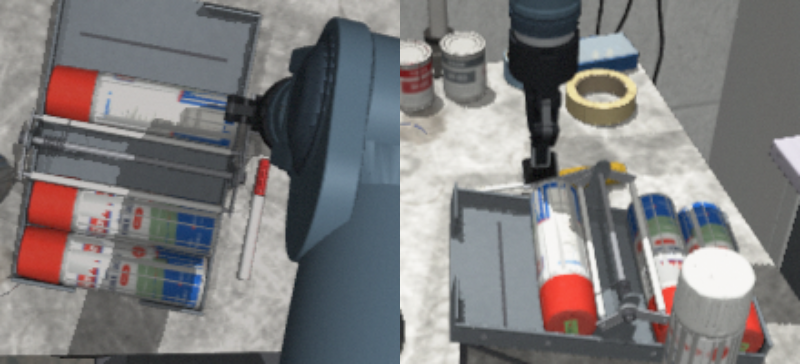

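Both cans lie in the tray and can 3 is held. I'll hold briefly, let the paddle up, wait, and check.

```bash
python3 -m jog '{"deltas":[{"twist":[0,0,0],"translation":[0,0,0],"fingers":0},{"twist":[0,0,0],"translation":[0,0,0],"fingers":0},{"twist":[0,0,0],"translation":[0,0,0],"fingers":0},{"twist":[0,0,0],"translation":[0,0,0],"fingers":0}]}' | grep t:
python3 -m jog '{"deltas":[{"twist":[0,0,0],"translation":[-2,0,25],"fingers":0},{"twist":[0,0,0],"translation":[-4,0,50],"fingers":0},{"twist":[0,0,0],"translation":[-4,0,75],"fingers":0},{"twist":[0,0,0],"translation":[-4,0,90],"fingers":0},{"twist":[0,0,0],"translation":[-4,0,90],"fingers":0}]}' |grep t:
for i in 1 2 3 4 5 6; do python3 -m jog '{"deltas":[{"twist":[0,0,0],"translation":[0,0,0],"fingers":0},{"twist":[0,0,0],"translation":[0,0,0],"fingers":0},{"twist":[0,0,0],"translation":[0,0,0],"fingers":0},{"twist":[0,0,0],"translation":[0,0,0],"fingers":0},{"twist":[0,0,0],"translation":[0,0,0],"fingers":0}]}' | grep "t:"; done
python3 - <<'E'
from workcell import robot,eyes;import cv2
import numpy as np
a=eyes.grab_frame("top")[200:400,220:440,::-1];b=eyes.grab_frame("side")[120:320,260:480,::-1]
cv2.imwrite("pics/i.png",np.hstack([cv2.resize(a,(400,364)),cv2.resize(b,(400,364))]))
s=robot.state();print(s["t"],s["tool_pos"],s["ft_force"])
E
```

```text
t: 7.65
ee_rot: [[-0.985, 0.173, 0.003], [0.173, 0.985, -0.001], [-0.004, -0.001, -1.0]]
t: 8.15
ee_rot: [[-0.985, 0.173, 0.004], [0.173, 0.985, -0.001], [-0.005, -0.0, -1.0]]
t: 8.65
ee_rot: [[-0.985, 0.173, -0.001], [0.173, 0.985, 0.0], [0.001, 0.0, -1.0]]
t: 9.15
ee_rot: [[-0.985, 0.173, 0.0], [0.173, 0.985, 0.0], [-0.0, 0.0, -1.0]]
t: 9.65
ee_rot: [[-0.985, 0.173, 0.0], [0.173, 0.985, 0.0], [-0.0, 0.0, -1.0]]
t: 10.15
ee_rot: [[-0.985, 0.173, 0.0], [0.173, 0.985, 0.0], [0.0, 0.0, -1.0]]
t: 10.65
ee_rot: [[-0.985, 0.173, 0.0], [0.173, 0.985, 0.0], [0.0, 0.0, -1.0]]
t: 11.15
ee_rot: [[-0.985, 0.173, 0.0], [0.173, 0.985, 0.0], [-0.0, 0.0, -1.0]]
11.25 [ 0.51733984 -0.05094024  0.21833336] [-0.14754403  0.01842555  0.1816754 ]
```

View pics/i.png

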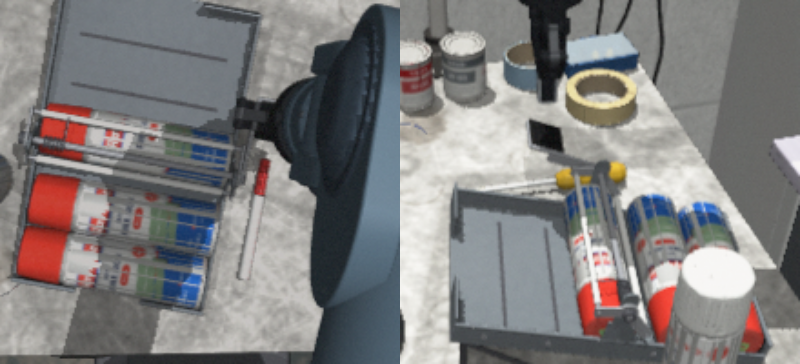

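The picture shows two cans in the tray, the third at the closed gate and the paddle up.

```bash
python3 -c "
from workcell import close_job
print(close_job())"
```

```text
the job is handed in; nothing more can be done
None
```

The job is handed in at about 11 s of the 42 s limit: the last pictures show both cans lying in the tray, the third at the closed gate, the paddle up and the fingers clear; the interface returned no verdict.

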